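# Roll-test a burnishing roller and catch it in the brass frame

## Task

Press the thumb pad of the gate all the way down so that the wooden roller runs off down the sloping runway by itself. Do not touch it until it is inside the stretch marked off by the brass catch frame; there catch it softly, with the fingers moving along just in front of it and slowing it to a stop over several centimetres, with no bump, no gripping and no lifting, before it runs past the frame's lower end. Hold it back there, still, for two seconds and finish with the hand still holding it at rest on the rails inside the frame; leave the other things on the bench alone.

Things in the scene. Friction and masses are not known exactly. Their poses are not given: they have to be found in the camera images.
- runway: Fixed dark-framed wooden runway, 690 x 128 mm. Origin on the bench under its middle; y points level uphill (the roller runs to -y), x across, away from the gate pad. Two rails (22 mm wide, at x +-37 mm, gap between) slope 0.041 rad: running surface 70 mm + 0.041*y above the bench. Rims at x +-54 to +-64 mm, 10 mm above the rails; end boards at y +-340 mm. 85 mm high cheeks beside the pad's post.
- gate (a joint): Gate travel in m. 0 = up: its brass tongue (38 mm wide, 10 mm thick, at runway y = +200 mm, between the rails) stands 22 mm above the rails and holds the roller. 0.026 = fully down: tongue 4 mm below the rails; the roller is free from about 0.0225. Moves straight down against about 4 N of friction and light damping, stays where it is left.
- gate_pad (a point): Centre of the top face of the gate's thumb pad, dark wood, 36 x 36 mm and 8 mm thick, beside the runway at runway x = -125, y = +200 mm; 124 mm above the bench with the gate up, 98 mm with it down; it moves down with the gate.
- roller: Turned pale wooden roller with brass end bands: plain cylinder, diameter 60, length 100 mm, 0.45 kg (0.29 to 0.68, hidden). Origin at its centre, x along its axis. Lies across the rails, centre 30 mm above them, against the gate at runway y +234 mm; 4 mm play to each rim. Freed, it rolls at about 0.12 m/s2 (0.10 to 0.14, the heavier the slower): some 1.8 s and 0.27 m/s to the frame.
- catch_frame: Brass frame on the runway's rims, axes parallel to the runway's: four clips, 10 mm long, up to 18 mm above the rails, at its start and end, joined by a bar on the far side. Origin on the centre line at rail height, midway of the marked stretch; its place along the runway varies. The roller is inside when its centre is within 90 mm of the origin along the runway.
- catch_start (a point): Upper end of the marked stretch, on the runway's centre line at the height of the running surface, 90 mm uphill of catch_frame's origin, level with the upper pair of brass clips.
- catch_end (a point): Lower end of the marked stretch, on the centre line, 90 mm downhill of catch_frame's origin, level with the lower pair of brass clips.
- reamer: Bystander: bronze tapered reamer with a dark wooden T-handle, 100 mm long, 18 mm high, lying on the bench between the robot and the runway. Origin under its middle.
- egg: Bystander: stone polishing egg with a flat foot, 47 mm across, 57 mm high, standing on the bench beyond the runway. Origin under its foot.
- peg0: Bystander: olive-wood tuning peg, 90 mm long, 14 mm high, lying on the bench between the robot and the runway. Origin on the bench under its middle.
- peg1: Bystander: the other olive-wood tuning peg, same size.
Not all that is in view belongs to the job. There is more than one size of the roller; the one meant has the size given above.

How it is judged:
On the way, in this order (a step that is already met when the one before it is completed fails the run):
1. the gate is pressed fully down (value of joint gate above 0.022 m), for 0.1 s.
2. the roller, run free into the frame, is taken up softly: the hand stays close by it while it still rolls (horizontal distance between the grasp point and roller below 0.075 m and linear speed of roller above 0.08 m/s and y of roller in the frame of catch_frame below 0.095 m), for 0.2 s.
3. the roller is stopped and held still inside the frame for two seconds (y of roller in the frame of catch_frame between -0.095 and 0.095 m and linear speed of roller below 0.03 m/s), for 2 s.
At the end, for the whole second after the job is handed in: The gate is down (more than 20 mm), the roller lies on the rails with its centre within 95 mm of the frame's middle along the runway, at rest (under 0.03 m/s), held back by the fingers that still touch it (all of step 3 and z of roller in the frame of runway below 0.104 m and contact force between roller and the fingers above 0.01 N and value of joint gate above 0.02 m); the arm keeps its last pose, push and grip.
It fails at once if the roller is touched by the robot before it is inside the frame (10 mm of grace) (y of roller in the frame of catch_frame above 0.1 m and (contact force between roller and the fingers above 0.15 N or contact force between roller and the arm above 0.15 N)).
It fails at once if the roller is bumped or gripped: more than 12 N between it and the robot (contact force between roller and the fingers above 12 N or contact force between roller and the arm above 12 N).
It fails at once if the roller runs more than 10 mm past the frame's lower end (y of roller in the frame of catch_frame below -0.1 m).
It fails at once if the roller is lifted or thrown off the rails (z of roller in the frame of runway above 0.125 m or z of roller in the frame of runway below 0.075 m).
It fails at once if a bystander is moved more than 30 mm (distance of any of reamer, egg, peg0, peg1 from where it was at the start of the episode above 0.03 m).
It also fails if it takes over 29 s, if anything falls off the work surface, if the arm or the gripper's body presses on something with over 40 N, if the wrist force passes 120 N, or if a joint passes its speed limit or range.

## Robot

A 6-joint arm with a two-finger parallel gripper is mounted at the origin on the work surface. World frame = base frame: x ahead of the robot, y to its left, z up, the work surface at z = 0. Lengths are in m, angles in rad, forces in N, time in s.
With the tool pointing down it reaches from about 0.35 to 0.975 m from the base axis. Payload 4.9 kg.
Tool frame: the origin (TCP) lies on the centre line of the jaws, within the pads' length; the fingertips stand 19 mm ahead of it and the grasp point (between the pads) is the TCP; z points along the fingers, y is the line along which they close (so a half turn about z gives the same grasp; the last joint's range is limited). The gripper opens to 85 mm and grips with 20 to 120 N. Pads are 22 mm wide; open, the fingers measure 114 mm over their backs; the gripper's body (76 mm by 85 mm) begins 54 mm behind the grasp point. The pads swing forward as they close: fully open they stand 13 mm farther back than shut.
Start: joints at [-1.271, 0.053, 1.613, -0, 1.476, -0.119], TCP at [0.254, -0.571, 0.25] pointing down, gripper open.
Joint ranges: [-3.01, 3.01], [-1.01, 2.22], [0.06, 2.58], [-1.02, 4.17], [0.09, 2.62], [-3.14, 3.14]. Speed limits (rad/s): [2.57, 2.57, 3.14, 3.14, 3.14, 3.14].

## Interface

Orientations are given as a unit quaternion [w, x, y, z].
In Python, from plant import state, grab_frame, ticket, spotter gives the robot as it stands.
- The arm moves only by the tool apply_moves, never from a script. Its argument "series" is a list of rows, each an object of numbers: "jaw": the closure, from 0 (fully open) to 1 (shut); "dx", "dy", "dz": the shift along the tool's x, y, z in mm; "turn": the turn about the tool's z in rad. A call has 1 to 5 rows; each row is the pose to reach, as a shift and turn from the pose commanded when the call began, along the tool's axes at that moment; what a row does not reach only later rows make up. A row lasts 1/12 s, in which the tool goes at most 41.7 mm and 7.16 degrees, less where a joint would pass 70% of its speed; a pose out of reach is approached as far as the arm can. A call with a gripper value outside its range is refused whole. The fingers move at their own pace and stop on an object; the grip force is fixed at half the most. Time passes only in rows, so rows that repeat a pose let the fingers close. It gives the time, the measured TCP pose, the force, the opening and the grip force at its end, in the units of the state.
- state(): the state, without advancing time (a new reading comes with each control period).
- grab_frame(name): name is "scene" or "top" or "wrist"; returns a dict with "pixels" (420x560x3 uint8, red, green, blue), "mtx" (3x3 intrinsics, pixels), "camera_from_world" (4x4, takes a point from world to camera coordinates). Camera axes: x right, y down, z forward; pixel columns grow to the right and rows downward; lengths in m; the calibration is good to about 2 mm. A picture is of the moment at which its call begins. There is no depth.
- ticket.job_done(): hands the job in; it is judged then, once.
Trained networks look in a picture, given as the dict that the camera call returned (one of the last four; its "shot" number tells which), for a name from the list of things; names that differ only in an ending like _2 or _b are one class to them, and where a whole thing is asked for, a point or a joint stands for the part that bears it (a point fixed in the world has none). Each returns a list of dicts, best first, with "conf" (0 to 1); they miss things now and then, are a little off and sometimes report something else, mostly with a low value. They report only what shows in the picture. A call takes as long as a camera call. They do not tell look-alikes from the thing itself.
- spotter.outline_of(picture, target): "region" (420x560 bool, what is visible of it) and "extent" ([left, top, right, bottom] in pixels, round what is visible of it).
The state is a dict: "time": time; "joint_pos": joint angles; "joint_vel": joint speeds; "joint_efforts": joint torques, N m; "tool_pos": TCP position; "tool_rot": TCP orientation; "contact_force": force on the tool from outside, world axes, zero at the start; "ft_torque": the same for the moment, N m; "gripper_width": opening from 0.0 (shut) to 1.0 (fully open); "grasp_force": force on a finger pad.
Only numpy, scipy, OpenCV 4.12 (cv2) and the standard library are available. Lean on these libraries where they do the work, as an engineer would, in place of code of your own. Each camera call takes 0.05 s, during which the arm holds its last target. There are 200 camera calls.

## Working session

There is one attempt and no reset: what is moved stays moved. The work goes in short steps, Python scripts to look and compute and a tool call to move; the robot and the scene stay as the last step left them, time stands still between calls to the robot, and variables do not carry over. Pictures are saved under pics/ and viewed, at most 10 in all, crops included, and the job is handed in when it is done.

Besides the shell and the picture viewer there is one more tool, called after ">>>" by a JSON object that holds its "fn" and its "kwargs", one argument or row to a line. apply_moves: Moves the arm, as the interface text tells. Its arguments: {"type":"object","properties":{"series":{"type":"array","items":{"type":"object","properties":{"jaw":{"type":"number"},"dx":{"type":"number"},"dy":{"type":"number"},"dz":{"type":"number"},"turn":{"type":"number"}}}}},"required":["series"]}

```bash
mkdir -p pics; ls
python3 - <<'E'
from plant import state, grab_frame, ticket, spotter
import cv2,pickle
import numpy as np
s=state();print({k:np.round(v,3).tolist() for k,v in s.items()})
ims=[]
for n in("scene","top"):
    f=grab_frame(n);ims.append(f)
    print(n,f['mtx'].round(1).tolist(),f['camera_from_world'].round(4).tolist())
    for t in("runway","gate_pad","roller","catch_frame","reamer","egg","peg0"):
        try:
            for r in spotter.outline_of(f,t)[:4]:
                ys,xs=np.nonzero(r['region']);print(t,round(r['conf'],2),r['extent'],xs.mean().round(1),ys.mean().round(1))
        except Exception as e: print(t,e)
    cv2.imwrite(f'pics/{n}0.png',f['pixels'][:,:,::-1])
pickle.dump(ims,open('f0.pkl','wb'))
print(state()['time'])
E
```

```text
pics
{'time': 0.0, 'joint_pos': [-1.271, 0.053, 1.614, 0.0, 1.476, -0.119], 'joint_vel': [-0.001, -0.0, -0.0, -0.001, -0.001, 0.001], 'joint_efforts': [0.0, -39.368, -37.018, -0.0, 0.007, 0.0], 'tool_pos': [0.254, -0.57, 0.249], 'tool_rot': [-0.001, 0.978, 0.208, -0.0], 'contact_force': [-0.418, 0.147, -0.052], 'ft_torque': [-0.048, -0.03, 0.009], 'grasp_force': 0.0, 'gripper_width': 1.003}
scene [[465.9, 0.0, 297.5], [0.0, 465.9, 206.4], [0.0, 0.0, 1.0]] [[-0.5584, 0.8295, 0.0111, 0.2815], [0.6559, 0.4497, -0.6063, -0.3055], [-0.5078, -0.3313, -0.7952, 1.5647], [0.0, 0.0, 0.0, 1.0]]
runway 0.57 [185.6, 139.0, 427.9, 323.4] 308.9 229.3
gate_pad 0.74 [350.6, 213.1, 397.7, 265.0] 382.3 227.9
roller 0.96 [290.2, 325.2, 359.9, 363.3] 323.7 343.6
roller 0.9 [348.4, 237.8, 396.4, 286.9] 368.2 262.8
roller 0.89 [424.6, 186.5, 459.7, 246.2] 441.2 213.6
catch_frame 0.81 [206.4, 156.3, 294.4, 226.9] 237.8 203.3
reamer 0.67 [318.0, 178.0, 341.2, 210.4] 331.4 197.2
egg 0.8 [232.0, 285.1, 253.3, 301.7] 241.3 291.9
peg0 0.57 [263.5, 149.5, 291.6, 168.2] 278.4 157.8
peg0 0.46 [233.9, 139.8, 257.2, 154.0] 243.3 143.8
top [[426.8, 0.0, 282.1], [0.0, 426.8, 211.7], [0.0, 0.0, 1.0]] [[-0.0222, -0.9997, 0.0086, 0.0266], [-0.9961, 0.0214, -0.0855, 0.5471], [0.0853, -0.0104, -0.9963, 1.0153], [0.0, 0.0, 0.0, 1.0]]
runway 0.77 [115.8, 156.9, 435.9, 261.4] 272.7 206.4
gate_pad 0.94 [169.3, 186.3, 197.8, 255.5] 184.9 230.0
roller 0.95 [154.9, 170.8, 188.0, 216.2] 172.6 190.7
roller 0.94 [116.8, 280.1, 173.3, 356.2] 146.0 318.2
roller 0.62 [143.4, 82.1, 213.1, 143.6] 177.2 111.5
catch_frame 0.71 [300.5, 176.9, 386.5, 242.0] 347.4 191.8
reamer 0.81 [255.1, 259.6, 282.4, 304.1] 269.4 273.5
egg 0.85 [266.1, 105.3, 286.0, 125.1] 274.6 114.8
peg0 0.53 [387.8, 279.1, 424.4, 286.6] 406.9 280.4
peg0 0.5 [353.1, 267.2, 363.2, 304.9] 358.0 289.7
0.8
```

View pics/scene0.png

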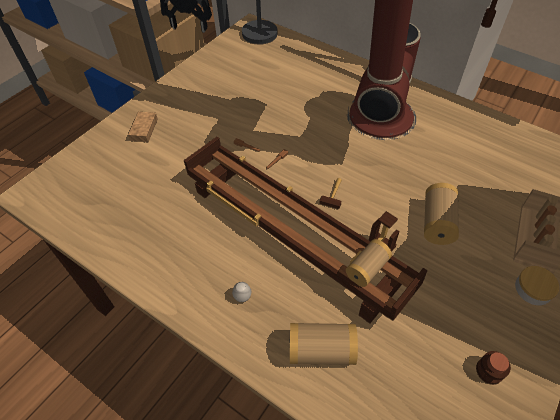

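View pics/top0.png

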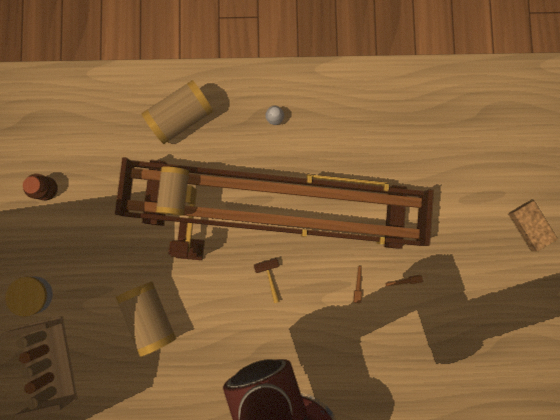

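Run:
```python
import cv2,pickle
t=pickle.load(open('f0.pkl','rb'))[1]['pixels'][:,:,::-1]
for n,(a,b,c,d) in dict(l=(110,150,225,265),r=(285,165,445,255)).items():
    cv2.imwrite(f'pics/c{n}.png',cv2.resize(t[b:d,a:c],None,fx=5,fy=5,interpolation=cv2.INTER_CUBIC))
```

```text
(no output)
```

View pics/cl.png

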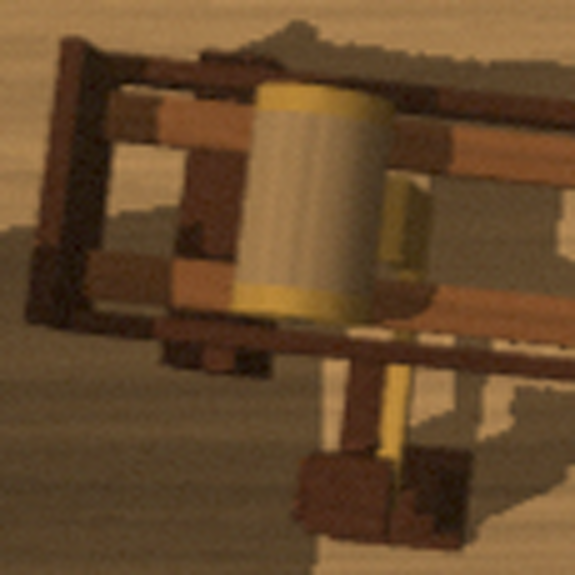

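View pics/cr.png

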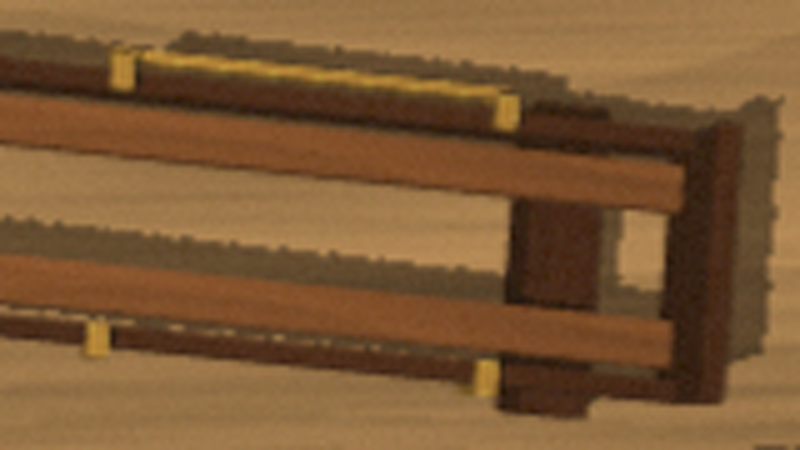

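```bash
cat > h.py <<'E'
import numpy as np,pickle
from scipy.optimize import least_squares
from scipy.spatial.transform import Rotation as R
def w(p,l):
    c,s=np.cos(p[2]),np.sin(p[2]);l=np.atleast_2d(l)
    return np.c_[p[0]+c*l[:,0]-s*l[:,1],p[1]+s*l[:,0]+c*l[:,1],l[:,2]]
def proj(f,P):
    P=np.atleast_2d(P);T=f['camera_from_world'];q=P@T[:3,:3].T+T[:3,3];u=q@f['mtx'].T
    return u[:,:2]/u[:,2:]
rail=lambda y:0.07+0.041*y
E
cat > fit.py <<'E'
from h import *
f=pickle.load(open('f0.pkl','rb'))[1]
pad=np.array([[179,249.4]]);clips=np.array([[309.6,178.6],[386.6,187.2],[304.4,232.8],[382.2,240.8]])
lines=np.array([[285,194],[385,204.4],[285,216.2],[385,225.8]])
rol=np.array([[173,191]])
def res(p):
    s=p[3];r=[]
    r.append(proj(f,w(p,[-.125,.2,.124]))-pad)
    cl=[[x,s+d,rail(s+d)+.016] for x in(.059,-.059) for d in(.09,-.09)]
    r.append(proj(f,w(p,cl))-clips)
    r.append((proj(f,w(p,[0,.234,rail(.234)+.034]))-rol)*.7)
    r=[a.ravel() for a in r]
    for i,x in((0,.026),(2,-.026)):
        for k in(i,i+1):
            # point at local y free (p[4+k]); vertical residual only
            r.append((proj(f,w(p,[x,p[4+k],rail(p[4+k])]))-lines[k]).ravel())
    return np.concatenate(r)
o=least_squares(res,[.66,0,-.08,-.1,0,-.2,0,-.2]);p=o.x
print(p.round(4),np.abs(o.fun).max());print(o.fun.round(2))
np.save('p.npy',p)
print('pad',w(p,[-.125,.2,.124]),'roller',w(p,[0,.234,rail(.234)+.03]))
for d in(.09,0,-.09): y=p[3]+d;print(d,w(p,[0,y,rail(y)]).round(4))
g=pickle.load(open('f0.pkl','rb'))[0]
print('scene pad',proj(g,w(p,[-.125,.2,.124])),'roller',proj(g,w(p,[0,.234,rail(.234)+.03])),'clips',proj(g,w(p,[[x,p[3]+d,rail(p[3]+d)+.016] for x in(.059,-.059) for d in(.09,-.09)])).round(1).tolist())
E
python3 fit.py
```

```text
[ 0.5625  0.0272 -0.1199 -0.16   -0.0169 -0.2539 -0.022  -0.2578] 2.232980764701921
[ 0.5  -0.36 -0.17  2.23 -0.38  1.71  0.28 -1.08  0.1  -1.3  -0.69  0.3
  0.05 -0.53  0.06 -0.56  0.04 -0.4  -0.01  0.14]
pad [[0.46228354 0.24073645 0.124     ]] roller [[0.59045264 0.25954287 0.109594  ]]
0.09 [[ 0.5541 -0.0423  0.0671]]
0 [[ 0.5433 -0.1317  0.0634]]
-0.09 [[ 0.5326 -0.221   0.0597]]
scene pad [[388.28949101 218.87179605]] roller [[369.31185917 262.76642266]] clips [[258.6, 215.6], [211.3, 182.3], [288.8, 189.1], [241.7, 158.7]]
```

Candidates for the roller (top view): (173,190) lying on the runway against the brass tongue, the bigger look-alike at (146,318), and another big one at (177,112). The one on the runway is the right choice: its 60×100 mm size fits, and the close crop shows it resting on the rails behind the gate. The pad top is at (179,249). The frame clips are at (310,179), (387,187), (304,233) and (382,241).

>>> {"fn": "apply_moves", "kwargs": {
  "series": [
    {"jaw": 1,"dx": 520,"dy": -657,"turn": -1.03},
    {"jaw": 1,"dx": 520,"dy": -657,"turn": -1.03},
    {"jaw": 1,"dx": 520,"dy": -657,"turn": -1.03},
    {"jaw": 1,"dx": 520,"dy": -657,"turn": -1.03},
    {"jaw": 1,"dx": 520,"dy": -657,"turn": -1.03}
  ]
}}

```text
invalid input at $.series[0]: expected keys jaw, dx, dy, dz, turn
```

>>> {"fn": "apply_moves", "kwargs": {
  "series": [
    {"jaw": 1,"dx": 520,"dy": -657,"dz": 0,"turn": -1.03},
    {"jaw": 1,"dx": 520,"dy": -657,"dz": 0,"turn": -1.03},
    {"jaw": 1,"dx": 520,"dy": -657,"dz": 0,"turn": -1.03},
    {"jaw": 1,"dx": 520,"dy": -657,"dz": 0,"turn": -1.03},
    {"jaw": 1,"dx": 520,"dy": -657,"dz": 0,"turn": -1.03}
  ]
}}

```text
time: 1.22
tool_pos: [0.3059, -0.3674, 0.2502]
tool_rot: [0.0, 0.866, 0.501, 0.0]
contact_force: [1.0, 0.4, 0.6]
gripper_width: 0.3
grasp_force: 0.0
```

```bash
cat > d.py <<'E'
import sys
from h import *
from plant import state
p=np.load('p.npy')
def to(local,yawoff=0):
    s=state();t=w(p,local)[0];M=R.from_quat(np.roll(s['tool_rot'],-1)).as_matrix()
    d=M.T@(t-s['tool_pos'])*1000
    a=np.arctan2(M[1,0],M[0,0]);des=p[2]+np.pi/2+yawoff
    print('t',round(s['time'],2),'pos',s['tool_pos'].round(4),'delta',d.round(1),'turn',round(-(des-a),3),'f',s['contact_force'].round(2),'w',s['gripper_width'])
    c,q=np.cos(p[2]),np.sin(p[2]);e=s['tool_pos'][:2]-p[:2]
    print('tcp local',(c*e[0]+q*e[1]).round(4),(-q*e[0]+c*e[1]).round(4),'q',s['joint_pos'].round(2))
to([float(v) for v in sys.argv[1:4]])
E
python3 d.py -.125 .2 .25
```

```text
t 1.22 pos [ 0.3059 -0.3674  0.2502] delta [ 6.052e+02 -1.675e+02  3.000e-01] turn -0.402 f [0.99 0.38 0.58] w 0.29965036134035744
tcp local -0.2075 -0.4225 q [-1.03 -0.31  1.94  0.    1.51 -0.51]
```

>>> {"fn": "apply_moves", "kwargs": {
  "series": [
    {"jaw": 1,"dx": 605,"dy": -167,"dz": 0,"turn": -0.4},
    {"jaw": 1,"dx": 605,"dy": -167,"dz": 0,"turn": -0.4},
    {"jaw": 1,"dx": 605,"dy": -167,"dz": 0,"turn": -0.4},
    {"jaw": 1,"dx": 605,"dy": -167,"dz": 0,"turn": -0.4},
    {"jaw": 1,"dx": 605,"dy": -167,"dz": 0,"turn": -0.4}
  ]
}}

```text
time: 1.63
tool_pos: [0.3589, -0.1659, 0.2506]
tool_rot: [0.001, 0.751, 0.661, 0.0]
contact_force: [1.2, 0.0, 0.0]
gripper_width: 0.0
grasp_force: 0.0
```

```bash
python3 d.py -.125 .2 .20
```

```text
t 1.63 pos [ 0.3589 -0.1659  0.2506] delta [416.5  51.   50.4] turn -0.007 f [1.16 0.04 0.01] w 5.624810773267375e-05
tcp local -0.179 -0.2161 q [-0.62 -0.55  2.11  0.    1.58 -0.49]
```

>>> {"fn": "apply_moves", "kwargs": {
  "series": [
    {"jaw": 1,"dx": 416,"dy": 51,"dz": 50,"turn": 0},
    {"jaw": 1,"dx": 416,"dy": 51,"dz": 50,"turn": 0},
    {"jaw": 1,"dx": 416,"dy": 51,"dz": 50,"turn": 0},
    {"jaw": 1,"dx": 416,"dy": 51,"dz": 50,"turn": 0},
    {"jaw": 1,"dx": 416,"dy": 51,"dz": 50,"turn": 0}
  ]
}}

```text
time: 2.05
tool_pos: [0.41, 0.0349, 0.226]
tool_rot: [0.001, 0.751, 0.661, 0.001]
contact_force: [1.5, -0.8, -0.0]
gripper_width: -0.0
grasp_force: 0.0
```

```bash
python3 d.py -.125 .2 .17
```

```text
t 2.05 pos [0.41   0.0349 0.226 ] delta [210.8  25.7  56. ] turn -0.007 f [ 1.53 -0.78 -0.01] w -0.00030254319723661886
tcp local -0.1523 -0.0106 q [-0.1  -0.49  2.11 -0.    1.52  0.03]
```

>>> {"fn": "apply_moves", "kwargs": {
  "series": [
    {"jaw": 1,"dx": 211,"dy": 26,"dz": 40,"turn": -0.007},
    {"jaw": 1,"dx": 211,"dy": 26,"dz": 40,"turn": -0.007},
    {"jaw": 1,"dx": 211,"dy": 26,"dz": 40,"turn": -0.007},
    {"jaw": 1,"dx": 211,"dy": 26,"dz": 40,"turn": -0.007},
    {"jaw": 1,"dx": 211,"dy": 26,"dz": 40,"turn": -0.007}
  ]
}}

```text
time: 2.47
tool_pos: [0.4605, 0.2336, 0.187]
tool_rot: [0.0, 0.748, 0.664, 0.0]
contact_force: [-0.1, -1.2, 0.8]
gripper_width: 0.001
grasp_force: 0.0
```

```bash
python3 - <<'E'
from h import *
from plant import grab_frame,state
import cv2
f=grab_frame('top');p=np.load('p.npy')
a=f['pixels'][:,:,::-1][150:270,110:230]
g=grab_frame('scene');b=g['pixels'][:,:,::-1][180:300,320:440]
for ff,im,o in((f,a,(110,150)),(g,b,(320,180))): print(proj(ff,w(p,[-.125,.2,.124]))-o,proj(ff,state()['tool_pos'])-o)
cv2.imwrite('pics/pre.png',cv2.resize(np.hstack([a,b]),None,fx=3.3,fy=3.3,interpolation=cv2.INTER_CUBIC))
E
python3 d.py -.125 .2 .15
```

```text
[[69.50328098 99.04427805]] [[ 65.21059924 100.22115071]]
[[68.28949101 38.87179605]] [[71.00542023 22.12698753]]
t 2.57 pos [0.4599 0.2354 0.185 ] delta [ 5.6  1.9 35. ] turn 0.006 f [-0.59 -1.35 -0.51] w -0.003103423805037873
tcp local -0.1267 0.1944 q [ 0.33 -0.16  1.93  0.    1.38  0.44]
```

View pics/pre.png

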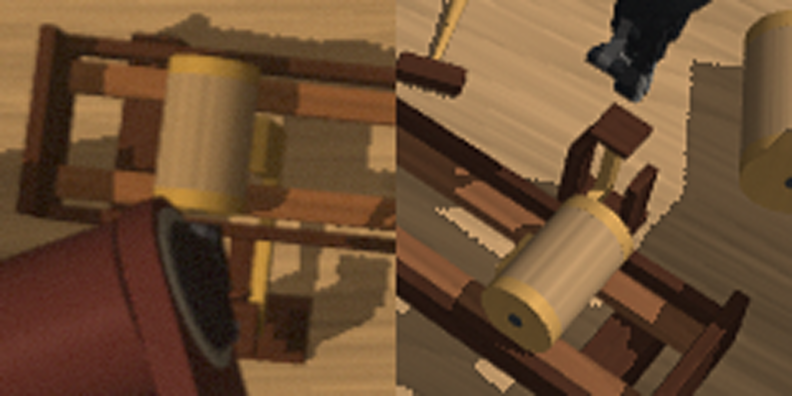

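The fingertip sits just above the pad, and the pad's predicted pixel in the scene view matches the picture to about 1 px. Moving in to hover, then pressing part of the way.

>>> {"fn": "apply_moves", "kwargs": {
  "series": [
    {"jaw": 1,"dx": 5,"dy": 2,"dz": 30,"turn": 0.006},
    {"jaw": 1,"dx": 5,"dy": 2,"dz": 38,"turn": 0.006},
    {"jaw": 1,"dx": 5,"dy": 2,"dz": 46,"turn": 0.006},
    {"jaw": 1,"dx": 5,"dy": 2,"dz": 52,"turn": 0.006}
  ]
}}

```text
time: 2.9
tool_pos: [0.4626, 0.2354, 0.135]
tool_rot: [-0.0, 0.75, 0.661, -0.001]
contact_force: [-3.8, -0.6, 3.8]
gripper_width: 0.0
grasp_force: 1.9
```

```bash
cat > look.py <<'E'
# roller local y (and gate pad top z) from n scene pictures
import sys
from h import *
from plant import grab_frame,state,spotter
p=np.load('p.npy');n=int(sys.argv[1]);F=[]
for i in range(n):
    t=state()['time'];F.append((t,grab_frame('scene')))
ys=np.linspace(-.3,.25,1101);C=[[0,y,rail(y)+.03] for y in ys]
for t,f in F:
    U=proj(f,w(p,C));best=None
    for r in spotter.outline_of(f,'roller'):
        e=r['extent'];c=np.array([(e[0]+e[2])/2,(e[1]+e[3])/2]);d=np.linalg.norm(U-c,axis=1);k=d.argmin()
        if best is None or d[k]<best[1]: best=(ys[k],d[k],np.round(e).tolist(),r['conf'])
    print(round(t,3),best)
print('now',state()['time'])
E
python3 look.py 1; python3 d.py -.125 .2 .1155
```

```text
2.9 (np.float64(0.2345), np.float64(1.4649717705831022), [347.0, 238.0, 394.0, 286.0], 0.65)
now 3.0
t 3.0 pos [0.4629 0.2352 0.1349] delta [ 5.5 -1.4 19.4] turn -0.007 f [-0.58  0.34  0.53] w -0.001229627495447308
tcp local -0.1237 0.1945 q [ 0.33 -0.1   1.96 -0.    1.28  0.45]
```

>>> {"fn": "apply_moves", "kwargs": {
  "series": [
    {"jaw": 1,"dx": 3,"dy": -1,"dz": 8,"turn": 0},
    {"jaw": 1,"dx": 3,"dy": -1,"dz": 15,"turn": 0},
    {"jaw": 1,"dx": 3,"dy": -1,"dz": 17,"turn": 0}
  ]
}}

```text
time: 3.25
tool_pos: [0.4633, 0.2389, 0.1183]
tool_rot: [0.001, 0.75, 0.661, 0.001]
contact_force: [1.6, -1.0, 4.1]
gripper_width: 0.001
grasp_force: 1.7
```

```bash
python3 d.py -.125 .2 .1155
```

```text
t 3.25 pos [0.4633 0.2389 0.1183] delta [ 1.7 -1.3  2.8] turn -0.007 f [ 1.61 -0.97  4.11] w 0.0012814332464520656
tcp local -0.1237 0.1983 q [ 0.33 -0.08  1.97 -0.    1.25  0.46]
```

>>> {"fn": "apply_moves", "kwargs": {
  "series": [
    {"jaw": 1,"dx": 0,"dy": 0,"dz": 2,"turn": 0},
    {"jaw": 1,"dx": 0,"dy": 0,"dz": 3,"turn": 0}
  ]
}}

```text
time: 3.42
tool_pos: [0.4634, 0.239, 0.1169]
tool_rot: [0.0, 0.75, 0.661, 0.0]
contact_force: [-4.0, -3.8, 15.7]
gripper_width: 0.003
grasp_force: 7.6
```

>>> {"fn": "apply_moves", "kwargs": {
  "series": [
    {"jaw": 1,"dx": -15,"dy": 0,"dz": -15,"turn": -0.005},
    {"jaw": 0.5,"dx": -54,"dy": 15,"dz": -15,"turn": -0.005},
    {"jaw": 0.5,"dx": -92,"dy": 30,"dz": -13,"turn": -0.005},
    {"jaw": 0.5,"dx": -130,"dy": 45,"dz": -10,"turn": -0.005},
    {"jaw": 0.5,"dx": -168,"dy": 60,"dz": -6,"turn": -0.005}
  ]
}}

```text
time: 3.83
tool_pos: [0.5006, 0.0635, 0.1209]
tool_rot: [-0.0, 0.748, 0.663, 0.0]
contact_force: [0.3, 0.7, 0.7]
gripper_width: 0.499
grasp_force: 0.0
```

```bash
python3 d.py 0 -.125 .101
```

```text
t 3.83 pos [0.5006 0.0635 0.1209] delta [-153.6   65.8   19.7] turn -0.0 f [0.28 0.68 0.73] w 0.4987715751377643
tcp local -0.0657 0.0286 q [-0.02 -0.12  2.01  0.    1.26  0.1 ]
```

>>> {"fn": "apply_moves", "kwargs": {
  "series": [
    {"jaw": 0.5,"dx": -38,"dy": 16,"dz": 3,"turn": 0},
    {"jaw": 0.5,"dx": -76,"dy": 32,"dz": 8,"turn": 0},
    {"jaw": 0.5,"dx": -114,"dy": 48,"dz": 14,"turn": 0},
    {"jaw": 0.5,"dx": -152,"dy": 65,"dz": 19,"turn": 0}
  ]
}}

```text
time: 4.17
tool_pos: [0.5464, -0.0953, 0.1011]
tool_rot: [-0.001, 0.749, 0.663, -0.0]
contact_force: [0.7, 0.8, 0.8]
gripper_width: 0.498
grasp_force: 0.0
```

```bash
python3 look.py 2;python3 d.py 0 -.125 .101
```

```text
4.167 (np.float64(0.133), np.float64(0.05575381849662649), [312.0, 218.0, 358.0, 262.0], 0.78)
4.217 (np.float64(0.1205), np.float64(0.055917661788908425), [309.0, 214.0, 354.0, 261.0], 0.89)
now 4.3667
t 4.37 pos [ 0.5463 -0.0943  0.1011] delta [-2.4  1.5  0.1] turn -0.004 f [-0.3   0.27 -0.1 ] w 0.49933561786282454
tcp local -0.0015 -0.1226 q [-0.31  0.03  1.9   0.    1.22 -0.18]
```

```bash
python3 look.py 2
```

```text
4.367 (np.float64(0.09900000000000003), np.float64(0.15516380506962257), [301.0, 211.0, 347.0, 254.0], 0.55)
4.417 (np.float64(0.08900000000000002), np.float64(1.3026235974424827), [298.0, 210.0, 343.0, 253.0], 0.64)
now 4.5667
```

```bash
python3 look.py 2; python3 d.py 0 -.125 .101
python3 - <<'E'
import pickle,numpy as np
E
```

```text
4.567 (np.float64(0.0635), np.float64(0.36560237585504407), [290.0, 203.0, 337.0, 247.0], 0.86)
4.617 (np.float64(0.04650000000000004), np.float64(1.2728566550488538), [284.0, 201.0, 330.0, 244.0], 0.7)
now 4.7667
t 4.77 pos [ 0.5469 -0.0928  0.1023] delta [-4.   1.1  1.3] turn 0.0 f [ 0.22 -0.17 -0.58] w 0.49886482640566204
tcp local -0.0011 -0.121 q [-0.3   0.03  1.9   0.    1.22 -0.18]
```

```bash
python3 look.py 2; python3 d.py 0 -.125 .101
```

```text
4.767 (np.float64(0.020000000000000018), np.float64(0.535492736436866), [277.0, 194.0, 323.0, 239.0], 0.63)
4.817 (np.float64(0.004500000000000004), np.float64(0.2183579892332723), [273.0, 193.0, 318.0, 233.0], 0.98)
now 4.9667
t 4.97 pos [ 0.547  -0.0934  0.1022] delta [-3.4  0.9  1.2] turn -0.001 f [ 0.71 -0.4   0.16] w 0.49927505976961684
tcp local -0.0009 -0.1216 q [-0.3   0.03  1.9   0.    1.22 -0.18]
```

>>> {"fn": "apply_moves", "kwargs": {
  "series": [
    {"jaw": 0.5,"dx": -3,"dy": 0,"dz": 1,"turn": 0},
    {"jaw": 0.5,"dx": -15,"dy": 0,"dz": 1,"turn": 0},
    {"jaw": 0.5,"dx": -34,"dy": 0,"dz": 2,"turn": 0},
    {"jaw": 0.5,"dx": -55,"dy": 0,"dz": 3,"turn": 0},
    {"jaw": 0.5,"dx": -76,"dy": 0,"dz": 4,"turn": 0}
  ]
}}

```text
time: 5.38
tool_pos: [0.5375, -0.1707, 0.0981]
tool_rot: [0.0, 0.748, 0.663, -0.0]
contact_force: [-0.2, -0.7, 0.7]
gripper_width: 0.5
grasp_force: 0.0
```

```bash
python3 d.py 0 -.2 .101
```

```text
t 5.38 pos [ 0.5375 -0.1707  0.0981] delta [-0.6  1.1 -2.9] turn -0.001 f [-0.2  -0.67  0.73] w 0.49970018260808885
tcp local -0.0011 -0.1994 q [-0.44  0.05  1.88 -0.    1.21 -0.32]
```

>>> {"fn": "apply_moves", "kwargs": {
  "series": [
    {"jaw": 0.5,"dx": -19,"dy": 0,"dz": 1,"turn": 0},
    {"jaw": 0.5,"dx": -35,"dy": 0,"dz": 2,"turn": 0},
    {"jaw": 0.5,"dx": -48,"dy": 0,"dz": 2,"turn": 0},
    {"jaw": 0.5,"dx": -57,"dy": 0,"dz": 2,"turn": 0},
    {"jaw": 0.5,"dx": -63,"dy": 0,"dz": 3,"turn": 0}
  ]
}}

```text
time: 5.8
tool_pos: [0.53, -0.2331, 0.0953]
tool_rot: [0.0, 0.749, 0.663, 0.0]
contact_force: [1.1, 0.3, 1.2]
gripper_width: 0.499
grasp_force: 0.0
```

>>> {"fn": "apply_moves", "kwargs": {
  "series": [
    {"jaw": 0.5,"dx": -3,"dy": 0,"dz": 0,"turn": 0},
    {"jaw": 0.5,"dx": -4,"dy": 0,"dz": 0,"turn": 0},
    {"jaw": 0.5,"dx": -4,"dy": 0,"dz": 0,"turn": 0},
    {"jaw": 0.5,"dx": -4,"dy": 0,"dz": 0,"turn": 0},
    {"jaw": 0.5,"dx": -4,"dy": 0,"dz": 0,"turn": 0}
  ]
}}

```text
time: 6.22
tool_pos: [0.5299, -0.2352, 0.0953]
tool_rot: [0.0, 0.748, 0.663, 0.0]
contact_force: [0.1, -0.6, -0.4]
gripper_width: 0.505
grasp_force: 0.4
```

```bash
python3 look.py 2; python3 d.py 0 -.2 .101
python3 - <<'E'
from plant import grab_frame
import cv2
import numpy as np
a=grab_frame('scene')['pixels'][130:250,180:340];b=grab_frame('top')['pixels'][150:270,280:440]
cv2.imwrite('pics/held.png',cv2.resize(np.hstack([a,b])[:,:,::-1],None,fx=2.5,fy=2.5,interpolation=cv2.INTER_CUBIC))
E
```

```text
6.217 (np.float64(-0.21849999999999997), np.float64(0.4455298044562133), [212.0, 153.0, 256.0, 192.0], 0.77)
6.267 (np.float64(-0.21949999999999997), np.float64(1.3847987468056975), [213.0, 154.0, 254.0, 192.0], 0.92)
now 6.4167
t 6.42 pos [ 0.5298 -0.2353  0.0952] delta [64.5  1.  -5.8] turn -0.001 f [-0.01 -0.94 -0.89] w 0.5007720537965924
tcp local -0.001 -0.2645 q [-0.55  0.09  1.84  0.    1.21 -0.43]
```

View pics/held.png

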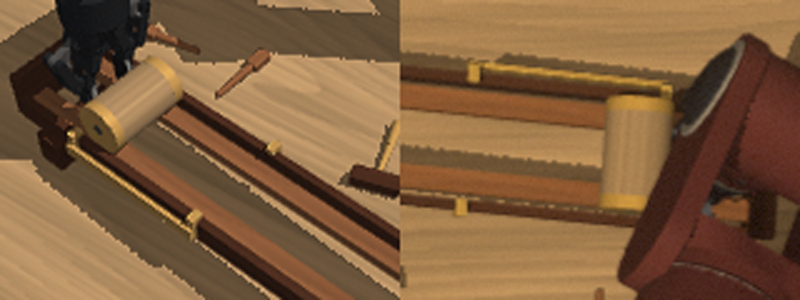

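The picture shows the roller at scene px (232,172), resting against the fingers between the clip pairs, centre about 60 mm below the frame's middle (inside the 95 mm limit). Now I'll hold still.

>>> {"fn": "apply_moves", "kwargs": {
  "series": [
    {"jaw": 0.5,"dx": 0,"dy": 0,"dz": 0,"turn": 0},
    {"jaw": 0.5,"dx": 0,"dy": 0,"dz": 0,"turn": 0},
    {"jaw": 0.5,"dx": 0,"dy": 0,"dz": 0,"turn": 0},
    {"jaw": 0.5,"dx": 0,"dy": 0,"dz": 0,"turn": 0},
    {"jaw": 0.5,"dx": 0,"dy": 0,"dz": 0,"turn": 0}
  ]
}}

```text
time: 6.93
tool_pos: [0.5297, -0.2356, 0.0951]
tool_rot: [-0.0, 0.749, 0.663, -0.0]
contact_force: [0.2, -0.3, -0.8]
gripper_width: 0.499
grasp_force: 0.0
```

>>> {"fn": "apply_moves", "kwargs": {
  "series": [
    {"jaw": 0.5,"dx": 0,"dy": 0,"dz": 0,"turn": 0},
    {"jaw": 0.5,"dx": 0,"dy": 0,"dz": 0,"turn": 0},
    {"jaw": 0.5,"dx": 0,"dy": 0,"dz": 0,"turn": 0},
    {"jaw": 0.5,"dx": 0,"dy": 0,"dz": 0,"turn": 0},
    {"jaw": 0.5,"dx": 0,"dy": 0,"dz": 0,"turn": 0}
  ]
}}

```text
time: 7.35
tool_pos: [0.5297, -0.2356, 0.0951]
tool_rot: [-0.0, 0.749, 0.663, -0.0]
contact_force: [-0.0, 0.8, 0.1]
gripper_width: 0.503
grasp_force: 0.1
```

>>> {"fn": "apply_moves", "kwargs": {
  "series": [
    {"jaw": 0.5,"dx": 0,"dy": 0,"dz": 0,"turn": 0},
    {"jaw": 0.5,"dx": 0,"dy": 0,"dz": 0,"turn": 0},
    {"jaw": 0.5,"dx": 0,"dy": 0,"dz": 0,"turn": 0},
    {"jaw": 0.5,"dx": 0,"dy": 0,"dz": 0,"turn": 0},
    {"jaw": 0.5,"dx": 0,"dy": 0,"dz": 0,"turn": 0}
  ]
}}

```text
time: 7.77
tool_pos: [0.5297, -0.2356, 0.0951]
tool_rot: [0.0, 0.749, 0.663, -0.0]
contact_force: [-0.3, 0.2, 0.1]
gripper_width: 0.5
grasp_force: 0.1
```

>>> {"fn": "apply_moves", "kwargs": {
  "series": [
    {"jaw": 0.5,"dx": 0,"dy": 0,"dz": 0,"turn": 0},
    {"jaw": 0.5,"dx": 0,"dy": 0,"dz": 0,"turn": 0},
    {"jaw": 0.5,"dx": 0,"dy": 0,"dz": 0,"turn": 0},
    {"jaw": 0.5,"dx": 0,"dy": 0,"dz": 0,"turn": 0},
    {"jaw": 0.5,"dx": 0,"dy": 0,"dz": 0,"turn": 0}
  ]
}}

```text
time: 8.18
tool_pos: [0.5297, -0.2356, 0.0951]
tool_rot: [-0.0, 0.749, 0.663, -0.0]
contact_force: [0.7, -0.1, -0.2]
gripper_width: 0.501
grasp_force: 0.1
```

>>> {"fn": "apply_moves", "kwargs": {
  "series": [
    {"jaw": 0.5,"dx": 0,"dy": 0,"dz": 0,"turn": 0},
    {"jaw": 0.5,"dx": 0,"dy": 0,"dz": 0,"turn": 0},
    {"jaw": 0.5,"dx": 0,"dy": 0,"dz": 0,"turn": 0},
    {"jaw": 0.5,"dx": 0,"dy": 0,"dz": 0,"turn": 0},
    {"jaw": 0.5,"dx": 0,"dy": 0,"dz": 0,"turn": 0}
  ]
}}

```text
time: 8.6
tool_pos: [0.5297, -0.2356, 0.0951]
tool_rot: [0.0, 0.749, 0.663, -0.0]
contact_force: [0.8, -0.8, -0.7]
gripper_width: 0.496
grasp_force: 0.1
```

```bash
python3 look.py 1; python3 -c "
from plant import ticket;print(ticket.job_done())"
```

```text
8.6 (np.float64(0.25), np.float64(82.60940839717365), [423.0, 184.0, 456.0, 246.0], 0.66)
now 8.7
the job is handed in; nothing more can be done
None
```

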